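# Soak the centrifuge sleeves in foam cleaner

### The arm

A 7-joint arm with a two-finger parallel gripper is mounted at the origin on the work surface. World frame = base frame: x ahead of the robot, y to its left, z up, the work surface at z = 0. Lengths are in m, angles in rad, forces in N, time in s.
With the tool pointing down it reaches from about 0.425 to 0.925 m from the base axis. Payload 6.8 kg.
Tool frame: the origin (TCP) lies on the mounting face of the last link; the fingertips stand 173 mm ahead of it and the grasp point (between the pads) lies 155 mm ahead of it (grip_point_offset is the distance from the TCP to the grasp point, in m); x points along the fingers, z is the direction in which the jaws open and shut, and the axes are right-handed (so a half turn about x gives the same grasp; the last joint's range is limited). The gripper opens to 85 mm and grips with 20 to 120 N. Pads are 22 mm wide; open, the fingers measure 114 mm over their backs; the gripper's body (76 mm by 85 mm) begins 54 mm behind the grasp point. The pads swing forward as they close: fully open they stand 13 mm farther back than shut.
Start: joints at [1.211, 0.477, 0.022, 1.555, -0.011, 1.109, -0.083], TCP at [0.168, -0.654, 0.405] pointing down, gripper open.
Joint ranges: [-2.96, 2.96], [-0.34, 2.1], [-1.41, 1.46], [0.24, 2.44], [-1.37, 4.51], [0.17, 1.92], [-2.96, 2.96]. Speed limits (rad/s): [2.39, 2.39, 3.14, 3.14, 3.14, 3.14, 3.14].

### API

Orientations are given as a rotation vector (axis times angle).
In Python, from bench import * gives the robot as it stands. The module is installed in compiled form; this text tells all that it offers.
- The arm moves only by the tool servo_tool, never from a script. Its argument "motion" is a list of rows, each a list of 5 numbers: the shift along the tool's x, y, z in m, then the turn about the tool's x in degrees, then the gripper command: -1 is fully open, 1 is shut, values between are in proportion. In form: [[dx, dy, dz, turn, fingers], ...]. A call has 1 to 8 rows; each row is the pose to reach, as a shift and turn from the pose measured when the call began, along the tool's axes at that moment; what a row does not reach only later rows make up. A row lasts 1/10 s, in which the tool goes at most 50 mm and 8.59 degrees, less where a joint would pass 70% of its speed; a pose out of reach is approached as far as the arm can. A call with a gripper value outside its range is refused whole. The fingers move at their own pace and stop on an object; "force" is the grip in N (left out, the last holds). Time passes only in rows, so rows that repeat a pose let the fingers close. It gives the time, the measured TCP pose, the force and the opening at its end, in the units of the state.
- get_obs(): the state, without advancing time (a new reading comes with each control period).
- grab_frame(name): name is "side" or "top" or "wrist"; returns the picture (400x640x3 uint8, red, green, blue); there is no depth.
- camera_params(name): a dict with "mtx" (3x3 intrinsics, pixels), "D" ([k1, k2, p1, p2, k3] as OpenCV has them; the pictures are not rectified), "world_to_cam" (4x4, takes a point from world to camera coordinates); the wrist camera has in their place "T_tool_cam" (4x4, takes a point from camera to tool coordinates, whose origin is the TCP and whose axes are the tool frame's). Camera axes: x right, y down, z forward; pixel columns grow to the right and rows downward; lengths in m; the calibration is good to about 2 mm. A picture is of the moment at which its call begins: read the wrist's pose just before it. camera_params takes no time and is no camera call.
- hand_in(): hands the job in, once; it reports no verdict.
The state is a dict: "clock": time; "joints": joint angles; "qvel": joint speeds; "tau": joint torques, N m; "tcp_pos": TCP position; "orientation": TCP orientation; "contact_force": force on the tool from outside, world axes, zero at the start; "moment": the same for the moment, N m; "grip_width": finger opening in m.
Only numpy, scipy, OpenCV 4.12 (cv2) and the standard library are available. Lean on these libraries where they do the work, as an engineer would, in place of code of your own. Each camera call takes 0.05 s, during which the arm holds its last target. There are 200 camera calls.

### The job

A tube leaked in the centrifuge: take the lid off the soak tub and set it aside, pull every sleeve out of the rotor and put it in the tub so that nothing stands above the rim. With the tub still open, give the sleeves at least two full strokes of the foam pump, letting the cap come right up after each, then put the lid back on the tub, seated all round. Leave the other things on the bench where they are.

Things in the scene. Friction and masses are not known exactly. Their poses are not given: they have to be found in the camera images.
- rotor: black centrifuge angle rotor, fixed on a low grey stand, 230 mm across; origin on the bench under its centre, z up. Six round pockets (bore 32 mm, 70 mm deep, 40 mm outside) stand evenly round it, mouth centres 70 mm from its axis and 92 mm above the bench; their axes lean 20 deg, tops towards the rotor's axis. Chrome nut in the middle, up to 106 mm
- sleeve1: clear plastic tube sleeve, 100 mm long, may be absent (3 to 5 of the six are there); 28 mm in diameter, with a 36 mm collar 68 to 73 mm above its foot and above that a neck 30 mm in diameter (lip 32 mm). It starts loose in a rotor pocket, leaning like it, collar on the pocket's mouth, and comes out along its own axis. Origin at the centre of its foot, z along its axis to the mouth
- sleeve1_top (a point): centre of the open mouth of sleeve1, 100 mm from its foot along its axis; 32 mm stand out of the pocket at the start (5 mm collar, 27 mm neck). 45 g
- sleeve2: clear plastic tube sleeve, 100 mm long, may be absent (3 to 5 of the six are there); 28 mm in diameter, with a 36 mm collar 68 to 73 mm above its foot and above that a neck 30 mm in diameter (lip 32 mm). It starts loose in a rotor pocket, leaning like it, collar on the pocket's mouth, and comes out along its own axis. Origin at the centre of its foot, z along its axis to the mouth
- sleeve2_top (a point): centre of the open mouth of sleeve2, 100 mm from its foot along its axis; 32 mm stand out of the pocket at the start (5 mm collar, 27 mm neck). 45 g
- sleeve3: clear plastic tube sleeve, 100 mm long, may be absent (3 to 5 of the six are there); 28 mm in diameter, with a 36 mm collar 68 to 73 mm above its foot and above that a neck 30 mm in diameter (lip 32 mm). It starts loose in a rotor pocket, leaning like it, collar on the pocket's mouth, and comes out along its own axis. Origin at the centre of its foot, z along its axis to the mouth
- sleeve3_top (a point): centre of the open mouth of sleeve3, 100 mm from its foot along its axis; 32 mm stand out of the pocket at the start (5 mm collar, 27 mm neck). 45 g
- sleeve4: clear plastic tube sleeve, 100 mm long, may be absent (3 to 5 of the six are there); 28 mm in diameter, with a 36 mm collar 68 to 73 mm above its foot and above that a neck 30 mm in diameter (lip 32 mm). It starts loose in a rotor pocket, leaning like it, collar on the pocket's mouth, and comes out along its own axis. Origin at the centre of its foot, z along its axis to the mouth
- sleeve4_top (a point): centre of the open mouth of sleeve4, 100 mm from its foot along its axis; 32 mm stand out of the pocket at the start (5 mm collar, 27 mm neck). 45 g
- sleeve5: clear plastic tube sleeve, 100 mm long, may be absent (3 to 5 of the six are there); 28 mm in diameter, with a 36 mm collar 68 to 73 mm above its foot and above that a neck 30 mm in diameter (lip 32 mm). It starts loose in a rotor pocket, leaning like it, collar on the pocket's mouth, and comes out along its own axis. Origin at the centre of its foot, z along its axis to the mouth
- sleeve5_top (a point): centre of the open mouth of sleeve5, 100 mm from its foot along its axis; 32 mm stand out of the pocket at the start (5 mm collar, 27 mm neck). 45 g
- sleeve6: clear plastic tube sleeve, 100 mm long, may be absent (3 to 5 of the six are there); 28 mm in diameter, with a 36 mm collar 68 to 73 mm above its foot and above that a neck 30 mm in diameter (lip 32 mm). It starts loose in a rotor pocket, leaning like it, collar on the pocket's mouth, and comes out along its own axis. Origin at the centre of its foot, z along its axis to the mouth
- sleeve6_top (a point): centre of the open mouth of sleeve6, 100 mm from its foot along its axis; 32 mm stand out of the pocket at the start (5 mm collar, 27 mm neck). 45 g
- tub: white open soak tub, fixed, 150 (x) by 225 (y) by 75 mm high, walls and floor 5 mm; origin on the bench under its centre. Starts covered by the lid
- lid: blue loose lid of the tub, 166 (x) by 241 (y) mm, about 0.25 kg: a 4 mm plate whose underside lies 12 mm above the lid's origin and rests on the tub's rim; a 12 mm deep skirt hangs round the rim with 6 mm play on each side. Origin at the centre of the skirt's lower edge, 63 mm above the tub's origin when seated; axes as the tub's, either way round. Laid on the bench it stands on its skirt
- lid_handle (a point): middle of the steel loop handle on the lid, 50 mm above the lid's origin: a level bar 90 mm long along the lid's y, 10 mm square, on two posts 70 mm apart inside; 29 mm of free height under the bar
- bottle: blue foam-cleaner bottle, 68 mm in diameter, clamped in a steel bench bracket, fixed on the far (+x) long side of the tub; origin on the bench under its centre. Its nozzle points to its own -x, over the tub
- pump_top (a point): centre of the flat top of the white sprung pump cap on the bottle (37 mm in diameter), 206 mm above the bench when up; the nozzle sticks out 39 mm from the cap's axis
- pump (a joint): travel of the pump cap in m: 0 up, 0.014 fully down (straight down); a spring brings it back up; it takes about 2.4 N to start it and 8 N to bring it fully down. A stroke counts from 0.010, and it is back up below 0.003
- beaker: empty glass beaker, 72 mm in diameter, 95 mm high, loose; origin under its centre. Leave alone
- washbottle: white wash bottle with red cap, 66 mm in diameter, 170 mm high, loose; origin under its centre. Leave alone
- tipbox: blue pipette tip box with clear lid, 88 by 128 by 67 mm, loose; origin under its centre. Leave alone
- rotorkey: steel T-key with red grip, 130 mm long, lying on the bench; origin at its grip. Leave alone
Things that resemble listed ones, but are neither listed nor needed, are in the scene too. What is shaped like the sleeve3 but green or purple is not meant.

How it is judged:
On the way, in this order (a step that is already met when the one before it is completed fails the run):
1. every sleeve is in the tub, below its rim (x of sleeve1 in the frame of tub between -0.075 and 0.075 m and y of sleeve1 in the frame of tub between -0.1125 and 0.1125 m and z of each of sleeve1, sleeve1_top, sleeve2, sleeve2_top, sleeve3, sleeve3_top, sleeve4, sleeve4_top, sleeve5, sleeve5_top, sleeve6, sleeve6_top in the frame of tub below 0.075 m and x of sleeve2 in the frame of tub between -0.075 and 0.075 m and y of sleeve2 in the frame of tub between -0.1125 and 0.1125 m and x of sleeve3 in the frame of tub between -0.075 and 0.075 m and y of sleeve3 in the frame of tub between -0.1125 and 0.1125 m and x of sleeve4 in the frame of tub between -0.075 and 0.075 m and y of sleeve4 in the frame of tub between -0.1125 and 0.1125 m and x of sleeve5 in the frame of tub between -0.075 and 0.075 m and y of sleeve5 in the frame of tub between -0.1125 and 0.1125 m and x of sleeve6 in the frame of tub between -0.075 and 0.075 m and y of sleeve6 in the frame of tub between -0.1125 and 0.1125 m), for 0.2 s.
2. first full stroke of the pump cap, with the tub open and all sleeves in it (all of step 1 and value of joint pump above 0.01 m and (horizontal distance between lid and tub above 0.15 m or z of lid in the frame of tub above 0.25 m)), for 0.02 s.
3. the cap comes back up (value of joint pump below 0.003 m), for 0.1 s.
4. second full stroke, with the tub open and all sleeves in it (all of step 2), for 0.02 s.
5. the cap comes back up (value of joint pump below 0.003 m), for 0.1 s.
At the end, for the whole second after the job is handed in: every sleeve present lies in the tub with foot and mouth below its rim (75 mm), the lid is seated on the tub (within 15 mm of its centre, within 4 mm of its seated height, level to 0.06 rad, turned less than 0.12 rad either way round), the pump cap is up (below 3 mm), all at rest (all of step 1 and horizontal distance between lid and tub below 0.015 m and z of lid in the frame of tub between 0.058 and 0.067 m and angle between lid's own z axis and vertical below 0.06 rad and angle between the y axis of lid and the y axis of tub, either way round below 0.12 rad and value of joint pump below 0.003 m and linear speed of each of sleeve1, sleeve2, sleeve3, sleeve4, sleeve5, sleeve6, lid below 0.03 m/s); the robot touches nothing.
It fails at once if the glass beaker is shifted more than 40 mm or knocked over (distance of beaker from where it was at the start of the episode above 0.04 m or angle between beaker's own z axis and vertical above 0.5 rad).
It fails at once if the wash bottle is shifted more than 40 mm or knocked over (distance of washbottle from where it was at the start of the episode above 0.04 m or angle between washbottle's own z axis and vertical above 0.5 rad).
It fails at once if the tip box is shifted more than 40 mm or knocked over (distance of tipbox from where it was at the start of the episode above 0.04 m or angle between tipbox's own z axis and vertical above 0.5 rad).
It fails at once if the rotor key is shifted more than 40 mm or knocked over (distance of rotorkey from where it was at the start of the episode above 0.04 m or angle between rotorkey's own z axis and vertical above 0.5 rad).
Of sleeve1, sleeve2, sleeve3, sleeve4, sleeve5, sleeve6 only 3 to 5 are there at a start; the rules pass over those that are not, and their reading is None.
At some moment in a run one of lid may be knocked a few centimetres aside while the robot is not near it.
Once in a run the grip may slacken for a moment while it holds something.
It also fails if it takes over 210 s, if anything falls off the work surface, if the arm or the gripper's body presses on something with over 40 N, if the wrist force passes 120 N, or if a joint passes its speed limit or range.

## Working session

There is one attempt and no reset: what is moved stays moved. The work goes in short steps, Python scripts to look and compute and a tool call to move; the robot and the scene stay as the last step left them, time stands still between calls to the robot, and variables do not carry over. Pictures are saved under pics/ and viewed, about 12 in all and at most 16, crops included, and the job is handed in when it is done.

Besides the shell and the picture viewer there is one more tool, called in YAML: its name, and indented under it one key for each argument. servo_tool: Moves the arm, as the interface text tells. Its arguments: {"type":"object","properties":{"motion":{"type":"array","items":{"type":"array","items":{"type":"number"}}},"force":{"type":"number"}},"required":["motion"]}

```bash
mkdir -p pics; python3 - <<'E'
from bench import *
import cv2,numpy as np
o=get_obs(); print({k:np.round(v,3) for k,v in o.items()})
for n in ["side","top","wrist"]:
    p=camera_params(n); print(n,{k:np.round(v,4).tolist() for k,v in p.items()})
    cv2.imwrite(f"pics/{n}0.png",cv2.cvtColor(grab_frame(n),cv2.COLOR_RGB2BGR))
E
```

```text
{'clock': np.float64(0.0), 'joints': array([ 1.211,  0.478,  0.022,  1.556, -0.012,  1.109, -0.083]), 'qvel': array([-0.   , -0.002, -0.   , -0.   , -0.001,  0.   ,  0.   ]), 'tau': array([ 1.0000e-03, -5.9644e+01,  1.6080e+00, -2.8119e+01,  1.2000e-02,
        9.0000e-03, -0.0000e+00]), 'tcp_pos': array([ 0.168, -0.653,  0.404]), 'orientation': array([ 1.023,  1.319, -1.021]), 'contact_force': array([-0.265,  0.187, -0.006]), 'moment': array([0.006, 0.003, 0.007]), 'grip_width': np.float64(0.085)}
side {'mtx': [[393.0533, 0.0, 316.6754], [0.0, 393.0533, 197.1945], [0.0, 0.0, 1.0]], 'D': [-0.0557, 0.0, 0.0, 0.0, 0.0], 'world_to_cam': [[-0.9972, -0.0743, -0.0055, 0.515], [-0.0455, 0.6657, -0.7448, 0.1383], [0.059, -0.7425, -0.6672, 1.3319], [0.0, 0.0, 0.0, 1.0]]}
top {'mtx': [[377.5339, 0.0, 325.9495], [0.0, 377.5339, 195.2871], [0.0, 0.0, 1.0]], 'D': [-0.0663, 0.0, 0.0, 0.0, 0.0], 'world_to_cam': [[0.0151, -0.9999, -0.0065, 0.0004], [-0.9955, -0.0144, -0.0933, 0.5196], [0.0932, 0.0079, -0.9956, 1.3593], [0.0, 0.0, 0.0, 1.0]]}
wrist {'mtx': [[312.8046, 0.0, 319.0537], [0.0, 312.8046, 205.9548], [0.0, 0.0, 1.0]], 'D': [-0.0594, 0.0, 0.0, 0.0, 0.0], 'T_tool_cam': [[0.0004, -0.272, 0.9623, 0.0304], [0.0017, -0.9623, -0.272, 0.0689], [1.0, 0.0018, 0.0001, -0.0005], [0.0, 0.0, 0.0, 1.0]]}
```

View pics/top0.png

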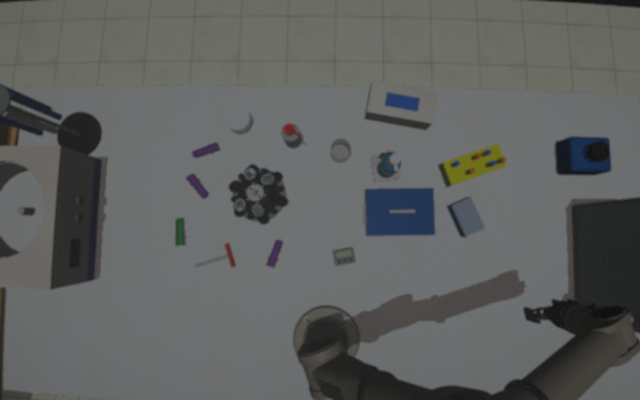

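View pics/side0.png

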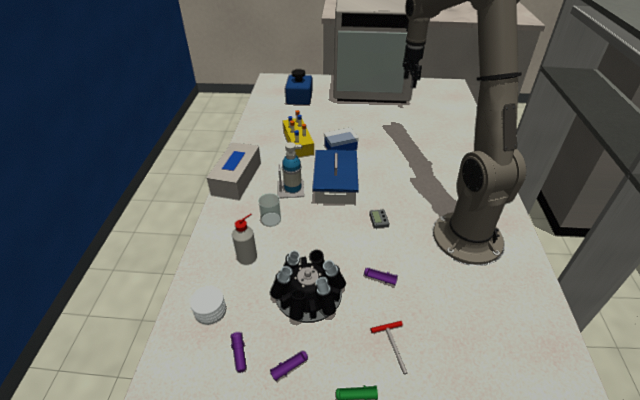

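The top view shows the rotor at about (258,194), the lid at (400,212), the pump at (388,163), and the T-key at (215,257). The purple and green tubes lying on the bench are decoys.

```bash
cat > h.py <<'E'
from bench import *
import cv2,numpy as np
from scipy.spatial.transform import Rotation as R
def cam(n,o=None):
    p=camera_params(n); K=np.array(p["mtx"]);D=np.array(p["D"])
    if n=="wrist":
        o=o or get_obs(); T=np.eye(4);T[:3,:3]=R.from_rotvec(o["orientation"]).as_matrix();T[:3,3]=o["tcp_pos"]
        W=np.linalg.inv(T@np.array(p["T_tool_cam"]))
    else: W=np.array(p["world_to_cam"])
    return K,D,W
def plane(c,uv,z):
    K,D,W=c; q=cv2.undistortPoints(np.float64(uv).reshape(-1,1,2),K,D)[:,0]
    C=-W[:3,:3].T@W[:3,3]; d=np.c_[q,np.ones(len(q))]@W[:3,:3]
    return C+d*((np.reshape(z,(-1,1))-C[2])/d[:,2:])
def proj(c,P):
    K,D,W=c; return cv2.projectPoints(np.float64(P).reshape(-1,1,3),cv2.Rodrigues(W[:3,:3])[0],W[:3,3],K,D)[0][:,0]
def snap(n,f=None):
    o=get_obs(); im=cv2.cvtColor(grab_frame(n),cv2.COLOR_RGB2BGR)
    if f: cv2.imwrite("pics/"+f,im)
    return cam(n,o),im
def blobs(m,amin=50):
    n,l,s,c=cv2.connectedComponentsWithStats(m.astype(np.uint8))
    return [(s[i,4],c[i],s[i,:4],l==i) for i in range(1,n) if s[i,4]>=amin]
E
python3 - <<'E'
from h import *
im=cv2.imread("pics/top0.png");s=cv2.imread("pics/side0.png")
a=cv2.resize(im[155:230,220:300],None,fx=5,fy=5,interpolation=3)
b=cv2.resize(s[240:330,260:355],None,fx=4.16,fy=4.16,interpolation=3)
b=cv2.resize(b,(395,375)); cv2.imwrite("pics/c1.png",np.hstack([a,b]))
c=cam("top")
hsv=cv2.cvtColor(im,cv2.COLOR_BGR2HSV)
m=cv2.inRange(hsv,(100,130,50),(125,255,255))
for A,ce,bx,mm in blobs(m>0,300):
    if abs(ce[0]-400)<25 and ce[1]>185:
        r=cv2.minAreaRect(np.argwhere(mm)[:,::-1].astype(np.float32)); print("lid",A,ce,r,plane(c,[r[0]],.079),plane(c,cv2.boxPoints(r),.079))
m=cv2.inRange(hsv,(0,0,0),(180,255,60))
for A,ce,bx,mm in blobs(m>0,200):
    if 220<ce[0]<300: print("rotor",A,ce,bx,plane(c,[ce],.08))
E
```

```text
lid 2705 [399.35637708 211.55452865] ((399.4999694824219, 210.99998474121094), (64.99998474121094, 43.99999237060547), -0.0) [[ 0.4627641  -0.25138871  0.079     ]] [[ 0.38434864 -0.13759713  0.079     ]
 [ 0.538775   -0.13674592  0.079     ]
 [ 0.54217956 -0.36712362  0.079     ]
 [ 0.38719841 -0.36562631  0.079     ]]
rotor 1454 [259.5343879  194.64305365] [230 165  58  59] [[0.5132294  0.24196617 0.08      ]]
```

View pics/c1.png

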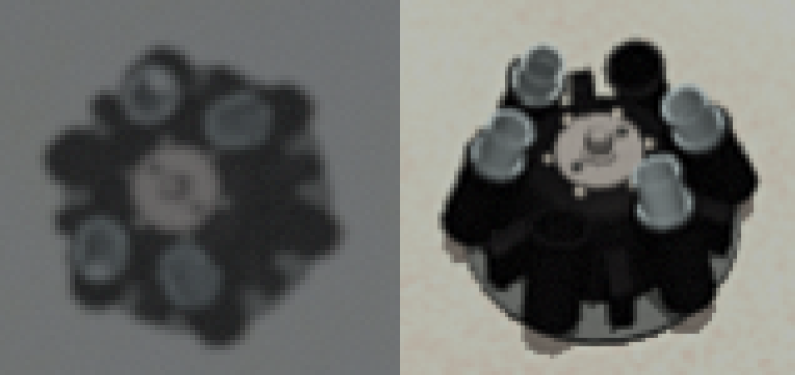

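Four clear sleeves stand in the rotor. In crop pixels left they are at about (152,88), (238,120), (100,248) and (190,272). Two pockets are empty. Next I'll get the tool axes, the clutter positions and the pump.

```bash
python3 - <<'E'
from h import *
o=get_obs(); print(np.round(R.from_rotvec(o["orientation"]).as_matrix(),3))
c=cam("top")
for n,uv,z in [("handle",(402,211.5),.113),("pumpcap",(391,160),.206),("tipbox",(466,216),.067),("timer",(344,256),.02),("yellowR",(475,165),.08),("darkblockcorner",(572,200),.2),("beaker",(341,148),.09),("key",(230,255),.02),("purple",(274,253),.03)]:
    print(n,plane(c,[uv],z).round(3))
# sleeve mouths: pixel (crop/5+offset), z ~ .122
ctr=plane(c,[(175/5+220,187/5+155)],.10)[0];print("nut",ctr)
for u,v in [(152,88),(238,120),(100,248),(190,272)]:
    p=plane(c,[(u/5+220-.4,v/5+155-.4)],.115)[0]; d=p-ctr; print(p.round(3),np.hypot(*d[:2]).round(3),np.degrees(np.arctan2(d[1],d[0])).round(1))
im=cv2.imread("pics/top0.png"); hsv=cv2.cvtColor(im,cv2.COLOR_BGR2HSV)
cr=im[185:240,360:440]; m=(hsv[...,1]<90)&(hsv[...,2]>100)
for A,ce,b,mm in blobs(m[190:236,366:434],8): print("bar",A,ce+[366,190],b,plane(c,[ce+[366,190]],.118).round(4))
cv2.imwrite("pics/c2.png",cv2.resize(im[130:245,355:500],None,fx=5,fy=5,interpolation=3))
E
```

```text
[[-0.     0.968  0.249]
 [ 0.001  0.249 -0.968]
 [-1.    -0.    -0.001]]
handle [[ 0.459 -0.254  0.113]]
pumpcap [[ 0.619 -0.201  0.206]]
tipbox [[ 0.449 -0.492  0.067]]
timer [[ 0.3   -0.061  0.02 ]]
yellowR [[ 0.631 -0.523  0.08 ]]
darkblockcorner [[ 0.499 -0.8    0.2  ]]
beaker [[ 0.682 -0.043  0.09 ]]
key [[0.296 0.355 0.02 ]]
purple [[0.307 0.192 0.03 ]]
nut [0.51897984 0.25436619 0.1       ]
[0.587 0.271 0.115] 0.07 13.8
[0.566 0.211 0.115] 0.064 -42.9
[0.476 0.303 0.115] 0.065 131.3
[0.461 0.241 0.115] 0.06 -166.8
bar 15 [394. 235.] [21 45 15  1] [[ 0.379  -0.2253  0.118 ]]
bar 14 [409.5 235. ] [37 45 14  1] [[ 0.3796 -0.278   0.118 ]]
bar 13 [427. 235.] [55 45 13  1] [[ 0.3803 -0.3378  0.118 ]]
```

View pics/c2.png

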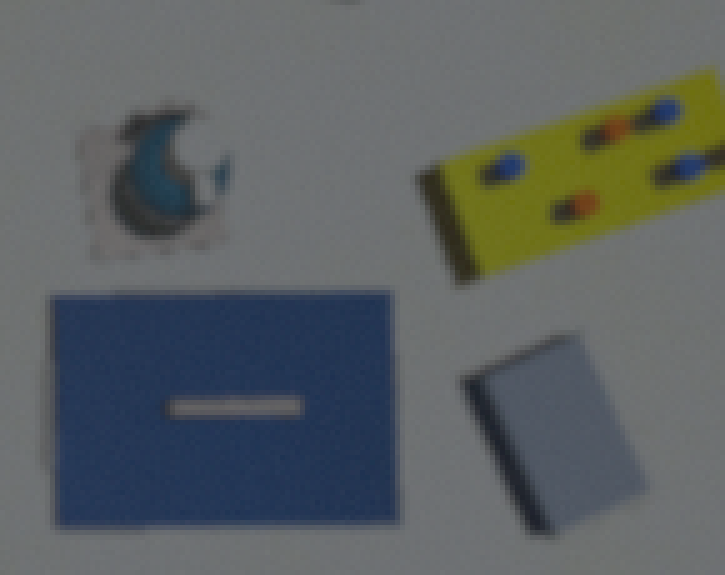

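The lid bar is at crop (235,407), which gives a bar centre of about (0.459,-0.253), with the bar along world y. The pump cap is at crop (203,140). Moving above the lid.

servo_tool:
  motion:
    - [0,0.038,-0.032,-8,-1]
    - [0,0.076,-0.063,-16,-1]
    - [0,0.114,-0.095,-24,-1]
    - [0,0.153,-0.126,-32,-1]
    - [0,0.191,-0.158,-40,-1]
    - [0,0.229,-0.189,-48,-1]
    - [0,0.267,-0.221,-56,-1]
    - [0,0.305,-0.253,-64,-1]

```text
clock: 0.95
tcp_pos: [0.4011, -0.3307, 0.4043]
orientation: [0.155, 1.566, -0.154]
contact_force: [0.6, -1.3, 0.2]
grip_width: 0.0855
```

```bash
cat >> h.py <<'E'
def goal(p,yaw=None,n=8):
    """grasp-point target (world), yaw deg of tool z; prints shift in tool axes"""
    o=get_obs(); M=R.from_rotvec(o["orientation"]).as_matrix(); g=np.array(o["tcp_pos"])+M[:,0]*.155
    y0=np.degrees(np.arctan2(M[1,2],M[0,2])); d=M.T@(np.array(p)-g)
    t=0 if yaw is None else -((yaw-y0+180)%360-180)
    print("gp",g.round(4),"yaw",y0.round(1),"j7",round(o["joints"][6],2),"F",np.round(o["contact_force"],1),"w",round(o["grip_width"],4),"t",round(o["clock"],1))
    print("shift",d.round(4),"turn",round(t,1),"minrows",np.ceil(max(np.linalg.norm(d)/.05,abs(t)/8.5)))
E
python3 - <<'E'
from h import *
goal((.459,-.253,.25),0)
E
```

```text
gp [ 0.401  -0.3306  0.2493] yaw -11.3 j7 0.28 F [ 0.6 -1.3  0.2] w 0.0855 t 0.9
shift [-0.0006  0.0874  0.0417] turn -11.3 minrows 2.0
```

servo_tool:
  motion:
    - [0,0.029,0.014,-4,-1]
    - [0,0.058,0.028,-8,-1]
    - [0,0.087,0.042,-11.3,-1]
    - [0,0.087,0.042,-11.3,-1]

```text
clock: 1.35
tcp_pos: [0.4618, -0.2492, 0.4046]
orientation: [-0.005, 1.57, 0.01]
contact_force: [-0.1, -0.3, -0.4]
grip_width: 0.0855
```

```bash
python3 - <<'E'
from h import *
c,im=snap("wrist","w1.png"); goal((.459,-.253,.113),0)
hsv=cv2.cvtColor(im,cv2.COLOR_BGR2HSV)
m=cv2.inRange(hsv,(100,130,40),(125,255,255))
for A,ce,b,mm in blobs(m>0,5000):
    cnt=max(cv2.findContours(mm.astype(np.uint8),0,2)[0],key=cv2.contourArea)
    r=cv2.minAreaRect(cnt); print(A,b,r); print(plane(c,cv2.boxPoints(r),.079).round(4))
E
```

```text
gp [ 0.4604 -0.2512  0.2493] yaw 0.3 j7 0.26 F [ 0.5 -0.8  0.1] w 0.0857 t 1.4
shift [ 0.1363 -0.002  -0.0014] turn 0.3 minrows 3.0
38941 [225  65 185 240] ((318.8650817871094, 184.772705078125), (238.62367248535156, 184.17198181152344), 89.06080627441406)
[[ 0.3774 -0.1351  0.079 ]
 [ 0.5403 -0.1308  0.079 ]
 [ 0.5655 -0.3699  0.079 ]
 [ 0.3652 -0.3757  0.079 ]]
```

View pics/w1.png

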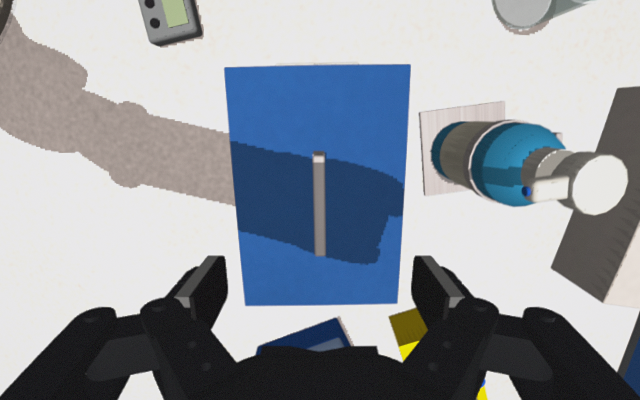

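The wrist view shows the bar from (319,154) to (320,255), the lid corners at (225,67), (410,65), (398,304) and (246,306), and the cap centre at (598,183) with the nozzle pointing left.

```bash
python3 - <<'E'
from h import *
c=cam("wrist")
print(plane(c,[(225,67),(410,65),(398,304),(246,306)],.079).round(4), plane(c,[(225,67),(410,65),(398,304),(246,306)],.079).mean(0))
b=plane(c,[(319,154),(320,255)],.118);print(b.round(4),b.mean(0))
print("cap",plane(c,[(598,183)],.206).round(4), plane(cam("top"),[(355+203/5,130+140/5)],.206))
g=b.mean(0); goal((g[0],g[1],.113),0)
E
```

```text
[[ 0.3762 -0.1375  0.079 ]
 [ 0.5398 -0.1348  0.079 ]
 [ 0.5468 -0.3746  0.079 ]
 [ 0.3817 -0.3782  0.079 ]] [ 0.46114812 -0.25629344  0.079     ]
[[ 0.46   -0.2099  0.118 ]
 [ 0.4615 -0.2991  0.118 ]] [ 0.46070481 -0.25448726  0.118     ]
cap [[ 0.6208 -0.2142  0.206 ]] [[ 0.62622393 -0.21560615  0.206     ]]
gp [ 0.4604 -0.2512  0.2493] yaw 0.3 j7 0.26 F [ 0.5 -0.8  0.1] w 0.0857 t 1.4
shift [ 0.1363 -0.0035  0.0003] turn 0.3 minrows 3.0
```

servo_tool:
  motion:
    - [0.045,-0.002,0,1,-1]
    - [0.09,-0.003,0,1,-1]
    - [0.136,-0.004,0,1,-1]
    - [0.136,-0.004,0,1,-1]
    - [0.136,-0.004,0,1,1]
    - [0.136,-0.004,0,1,1]
    - [0.136,-0.004,0,1,1]
    - [0.136,-0.004,0,1,1]
  force: 60

```text
clock: 2.2
tcp_pos: [0.461, -0.2556, 0.2702]
orientation: [0.01, 1.568, -0.01]
contact_force: [0.1, 1.0, -0.4]
grip_width: 0.0277
```

servo_tool:
  motion:
    - [0,0,0,0,1]
    - [0,0,0,0,1]
    - [-0.03,0,0,0,1]
    - [-0.06,0,0,0,1]
    - [-0.09,0,0,0,1]
    - [-0.1,0,0,0,1]
    - [-0.1,0,0,0,1]

```text
clock: 2.9
tcp_pos: [0.4609, -0.2557, 0.3711]
orientation: [0.009, 1.566, -0.011]
contact_force: [0.5, 1.0, -3.5]
grip_width: 0.0085
```

```bash
python3 - <<'E'
from h import *
goal((.24,-.48,.21))
E
```

```text
gp [ 0.4617 -0.2559  0.2161] yaw -0.7 j7 0.23 F [ 0.5  1.  -3.5] w 0.0085 t 2.9
shift [ 0.0054 -0.2269 -0.2188] turn 0 minrows 7.0
```

servo_tool:
  motion:
    - [0,-0.03,-0.029,0,1]
    - [0,-0.062,-0.06,0,1]
    - [0,-0.095,-0.092,0,1]
    - [0,-0.128,-0.124,0,1]
    - [0,-0.162,-0.156,0,1]
    - [0,-0.195,-0.188,0,1]
    - [0,-0.225,-0.217,0,1]
    - [0,-0.225,-0.217,0,1]

```text
clock: 3.7
tcp_pos: [0.2349, -0.4816, 0.3679]
orientation: [0.018, 1.571, -0.018]
contact_force: [-0.7, -0.1, -3.1]
grip_width: 0.0086
```

servo_tool:
  motion:
    - [0.045,0,0,0,1]
    - [0.09,0,0,0,1]
    - [0.13,0,0,0,1]
    - [0.155,0,0,0,1]
    - [0.163,0,0,0,1]
    - [0.163,0,0,0,1]

```text
clock: 4.3
tcp_pos: [0.2342, -0.4798, 0.2048]
orientation: [0.021, 1.575, -0.014]
contact_force: [-6.6, 9.5, 24.8]
grip_width: 0.0088
```

```bash
python3 - <<'E'
from h import *
goal((.24,-.48,.21))
E
```

```text
gp [ 0.2335 -0.4791  0.0498] yaw -1.3 j7 0.79 F [-6.6  9.5 24.8] w 0.0088 t 4.3
shift [-1.602e-01 -1.000e-04  5.800e-03] turn 0 minrows 4.0
```

servo_tool:
  motion:
    - [-0.002,0,0,0,0.6]
    - [-0.002,0,0,0,0.0]
    - [-0.002,0,0,0,-1]
    - [-0.002,0,0,0,-1]
    - [-0.05,0,0,0,-1]
    - [-0.1,0,0,0,-1]
    - [-0.15,0,0,0,-1]
    - [-0.2,0,0,0,-1]

```text
clock: 5.1
tcp_pos: [0.235, -0.4804, 0.4066]
orientation: [0.021, 1.575, -0.014]
contact_force: [0.7, -1.1, -1.2]
grip_width: 0.0854
```

```bash
python3 - <<'E'
from h import *
goal((.46,-.16,.26),60)
goal((.515,.25,.26),30)
E
```

```text
gp [ 0.2343 -0.4797  0.2516] yaw -1.3 j7 0.89 F [ 0.7 -1.1 -1.2] w 0.0854 t 5.1
shift [-0.0079  0.3246  0.2186] turn -61.3 minrows 8.0
gp [ 0.2343 -0.4797  0.2516] yaw -1.3 j7 0.89 F [ 0.7 -1.1 -1.2] w 0.0854 t 5.1
shift [-0.0062  0.7358  0.2645] turn -31.3 minrows 16.0
```

servo_tool:
  motion:
    - [0,0.04,0.027,0,0]
    - [0,0.08,0.054,0,0]
    - [0,0.12,0.081,-4,0]
    - [0,0.16,0.108,-10,0]
    - [0,0.2,0.135,-16,0]
    - [0,0.24,0.162,-22,0]
    - [0,0.28,0.19,-27,0]
    - [0,0.325,0.219,-31,0]

```text
clock: 5.9
tcp_pos: [0.4599, -0.1619, 0.4071]
orientation: [-0.405, 1.535, 0.413]
contact_force: [2.1, -0.4, -0.9]
grip_width: 0.0429
```

```bash
python3 - <<'E'
from h import *
goal((.515,.25,.26),30)
E
```

```text
gp [ 0.4593 -0.1612  0.2521] yaw 29.9 j7 0.59 F [ 2.1 -0.4 -0.9] w 0.0429 t 5.9
shift [-0.0063  0.3288  0.2531] turn -0.1 minrows 9.0
```

servo_tool:
  motion:
    - [0,0.035,0.027,0,-0.05]
    - [0,0.075,0.058,0,-0.05]
    - [0,0.115,0.088,0,-0.05]
    - [0,0.155,0.119,0,-0.05]
    - [0,0.195,0.15,0,-0.05]
    - [0,0.235,0.18,0,-0.05]
    - [0,0.275,0.211,0,-0.05]
    - [0,0.31,0.239,0,-0.05]

```text
clock: 6.7
tcp_pos: [0.5127, 0.2281, 0.4083]
orientation: [-0.404, 1.535, 0.413]
contact_force: [1.0, -0.0, 0.4]
grip_width: 0.045
```

servo_tool:
  motion:
    - [0,0.019,0.014,0,-0.05]
    - [0,0.019,0.014,0,-0.05]

```text
clock: 6.9
tcp_pos: [0.5144, 0.2561, 0.4083]
orientation: [-0.407, 1.534, 0.421]
contact_force: [-0.4, -0.2, 0.3]
grip_width: 0.0451
```

```bash
python3 - <<'E'
from h import *
c,im=snap("wrist","w2.png"); goal((.515,.25,.26),30)
E
```

```text
gp [0.514  0.2544 0.253 ] yaw 30.1 j7 -0.31 F [ 0.3  0.3 -0.1] w 0.0449 t 7.0
shift [-0.007  -0.0043 -0.0014] turn 0.1 minrows 1.0
```

View pics/w2.png

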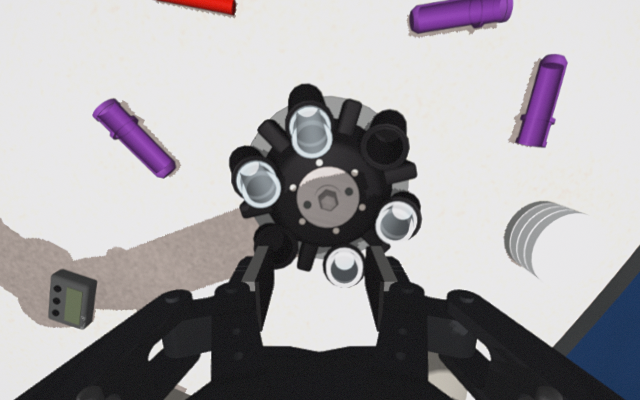

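```bash
python3 - <<'E'
import cv2
im=cv2.imread("pics/w2.png"); cv2.imwrite("pics/c3.png",cv2.resize(im[80:300,220:430],None,fx=2.7,fy=2.7,interpolation=2))
E
```

```text
(no output)
```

View pics/c3.png

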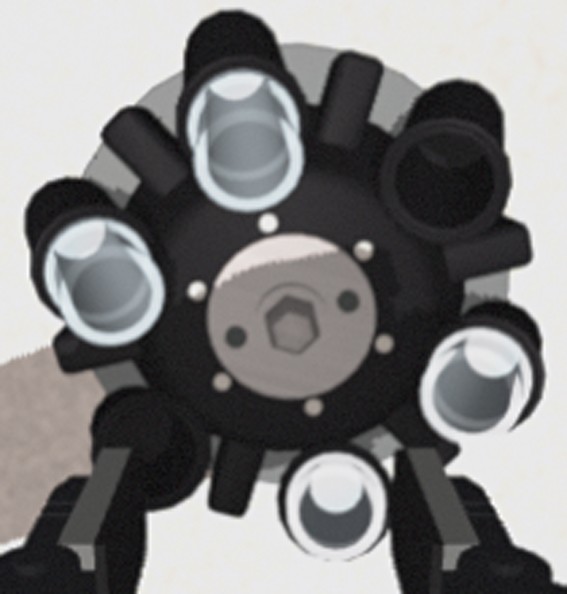

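Mouth ellipse centres in the crop are A (248,160), B (110,287), C (473,382) and D (334,505). The nut is at (292,317). Pockets at (445,180) and (150,450) are empty.

```bash
python3 - <<'E'
from h import *
from scipy.optimize import least_squares
c=cam("wrist")
uv=np.array([(248,160),(110,287),(473,382),(334,505)])/2.7+[220-.3,80-.3]
P=plane(c,uv,.092+.032*np.cos(np.radians(20)))
nut=plane(c,[np.array((292,317))/2.7+[219.7,79.7]],.106)[0]
print(P.round(4),nut.round(4)); r=.070-.032*np.sin(np.radians(20))
k=np.round((np.degrees(np.arctan2(*(P-nut)[:,:2].T[::-1]))-14)/60); print(k)
f=lambda q: np.r_[(q[0]+r*np.cos(q[2]+k*np.pi/3)-P[:,0]),(q[1]+r*np.sin(q[2]+k*np.pi/3)-P[:,1])]
s=least_squares(f,[*nut[:2],.24]); print(s.x,np.degrees(s.x[2]),(s.fun*1000).round(1))
E
```

```text
[[0.4816 0.2982 0.1221]
 [0.4638 0.2433 0.1221]
 [0.5783 0.2742 0.1221]
 [0.5623 0.2151 0.1221]] [0.5197 0.2603 0.106 ]
[ 2. -3. -0. -1.]
[0.52147521 0.25770029 0.25508354] 14.615209998932215 [-1.6  0.5  0.4  0.7  1.5 -0.5 -1.6  0.6]
```

```bash
cat >> h.py <<'E'
RC=np.array([.5215,.2577]);PH={"C":14.6,"D":-45.4,"A":134.6,"B":-165.4};YAW={"C":104.6,"D":44.6,"A":44.6,"B":104.6}
def grasp(k,z=.117):
    a=np.radians(PH[k]); goal((*(RC+.0627*np.array([np.cos(a),np.sin(a)])),z),YAW[k])
E
python3 - <<'E'
from h import *
grasp("C",.165);grasp("D",.165)
E
```

```text
gp [0.514  0.2544 0.253 ] yaw 30.1 j7 -0.31 F [ 0.3  0.3 -0.1] w 0.0449 t 7.0
shift [ 0.0877 -0.0183  0.0687] turn -74.5 minrows 9.0
gp [0.514  0.2544 0.253 ] yaw 30.1 j7 -0.31 F [ 0.3  0.3 -0.1] w 0.0449 t 7.0
shift [ 0.0875 -0.0623  0.024 ] turn -14.5 minrows 3.0
```

Starting with D, which needs the smaller turn.

servo_tool:
  motion:
    - [0,-0.02,0.008,-5,-0.05]
    - [0,-0.042,0.016,-10,-0.05]
    - [0.01,-0.062,0.024,-14.5,-0.05]
    - [0.05,-0.062,0.024,-14.5,-0.05]
    - [0.085,-0.062,0.024,-14.5,-0.05]
    - [0.085,-0.062,0.024,-14.5,-0.05]

```text
clock: 7.55
tcp_pos: [0.5651, 0.2088, 0.3176]
orientation: [-0.603, 1.497, 0.612]
contact_force: [-1.1, -0.7, -0.1]
grip_width: 0.0448
```

```bash
python3 - <<'E'
from h import *
grasp("D"); snap("wrist","w3.png")
E
```

```text
gp [0.563  0.209  0.1626] yaw 44.4 j7 -0.05 F [-1.1 -0.7 -0.1] w 0.0448 t 7.5
shift [0.0455 0.0007 0.0051] turn -0.2 minrows 1.0
```

View pics/w3.png

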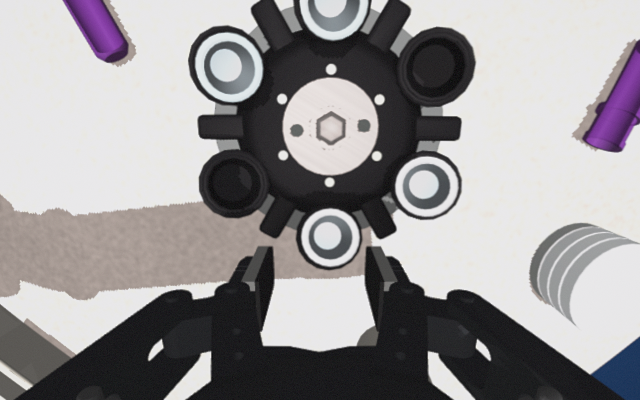

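The image agrees with the numbers: the sleeve is at x≈330 and the finger midpoint at ≈320, about 5 mm of z shift.

servo_tool:
  motion:
    - [0,0.001,0.005,0,-0.05]
    - [0.03,0.001,0.005,0,-0.05]
    - [0.045,0.001,0.005,0,-0.05]
    - [0.045,0.001,0.005,0,-0.05]
    - [0.045,0.001,0.005,0,1]
    - [0.045,0.001,0.005,0,1]
    - [0.045,0.001,0.005,0,1]
    - [0.045,0.001,0.005,0,1]
  force: 40

```text
clock: 8.4
tcp_pos: [0.5686, 0.2149, 0.2767]
orientation: [-0.602, 1.49, 0.613]
contact_force: [-1.3, 0.1, 5.1]
grip_width: 0.0284
```

servo_tool:
  motion:
    - [-0.019,0.007,0,0,1]
    - [-0.038,0.014,0,0,1]
    - [-0.057,0.021,0,0,1]
    - [-0.076,0.028,0,0,1]
    - [-0.105,0.038,0,0,1]
    - [-0.13,0.038,0,0,1]
    - [-0.13,0.038,0,0,1]

```text
clock: 9.1
tcp_pos: [0.543, 0.2435, 0.4125]
orientation: [-0.602, 1.482, 0.613]
contact_force: [0.6, 0.5, -0.6]
grip_width: 0.0285
```

```bash
python3 - <<'E'
from h import *
goal((.48,-.10,.25),90); c,im=snap("side");_,w=snap("wrist")
cv2.imwrite("pics/c4.png",np.hstack([cv2.resize(im[200:340,240:400],(457,400),interpolation=2),cv2.resize(w[150:350,200:440],(340,400))[:, :340]]))
E
```

```text
gp [0.5428 0.2446 0.2575] yaw 44.6 j7 -0.05 F [ 0.6  0.5 -0.6] w 0.0285 t 9.1
shift [ 0.005  -0.2015 -0.2866] turn -45.4 minrows 8.0
```

View pics/c4.png

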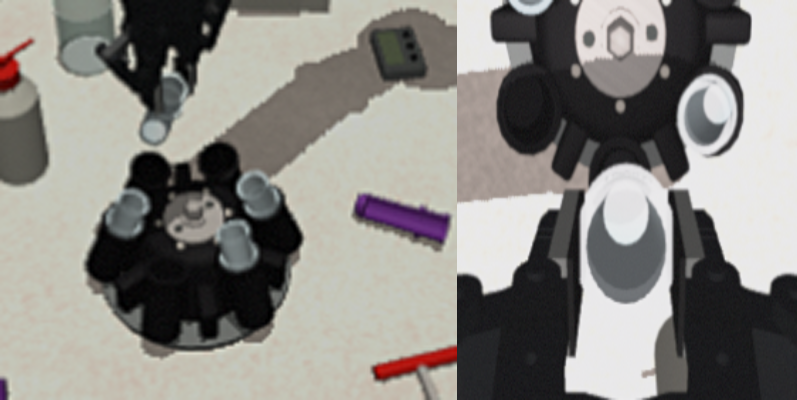

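D is held and still tilted about 20°. In the crop it sits between the fingers at (165,105). Three sleeves remain.

servo_tool:
  motion:
    - [0,-0.02,-0.028,-3,1]
    - [0,-0.045,-0.064,-9,1]
    - [0,-0.071,-0.101,-15,1]
    - [0,-0.098,-0.139,-22,1]
    - [0,-0.125,-0.178,-29,1]
    - [0,-0.152,-0.216,-36,1]
    - [0,-0.178,-0.253,-42,1]
    - [0,-0.2,-0.285,-45.4,1]

```text
clock: 10.0
tcp_pos: [0.4783, -0.1032, 0.4065]
orientation: [-1.202, 1.212, 1.217]
contact_force: [0.2, -0.7, -0.4]
grip_width: 0.0285
```

```bash
python3 - <<'E'
from h import *
goal((.483,-.3215,.25),90)
E
```

```text
gp [ 0.4771 -0.1026  0.2515] yaw 90.0 j7 1.39 F [ 0.2 -0.7 -0.4] w 0.0285 t 10.0
shift [ 0.0005 -0.0059 -0.2189] turn 0.0 minrows 5.0
```

servo_tool:
  motion:
    - [0,-0.002,-0.045,0,1]
    - [0,-0.003,-0.09,0,1]
    - [0,-0.005,-0.135,0,1]
    - [0,-0.006,-0.18,0,1]
    - [0,-0.006,-0.219,0,1]
    - [0.04,-0.006,-0.219,0,1]
    - [0.08,-0.006,-0.219,0,1]
    - [0.11,-0.006,-0.219,0,1]

```text
clock: 10.8
tcp_pos: [0.4821, -0.3218, 0.2923]
orientation: [-1.199, 1.213, 1.22]
contact_force: [-0.1, -0.3, 0.1]
grip_width: 0.0284
```

servo_tool:
  motion:
    - [0.02,0,0,0,1]
    - [0.035,0,0,0,1]
    - [0.043,0,0,0,1]
    - [0.043,0,0,0,1]

```text
clock: 11.2
tcp_pos: [0.4833, -0.321, 0.2519]
orientation: [-1.201, 1.212, 1.218]
contact_force: [-3.8, 2.6, 20.0]
grip_width: 0.0286
```

```bash
python3 - <<'E'
from h import *
goal((.483,-.3215,.10),90)
E
```

```text
gp [ 0.482  -0.3203  0.0969] yaw 90.0 j7 1.59 F [-3.8  2.6 20. ] w 0.0286 t 11.2
shift [-0.0031 -0.001  -0.0012] turn -0.0 minrows 1.0
```

servo_tool:
  motion:
    - [-0.002,0.006,0,0,1]
    - [0.001,0.014,0,0,1]
    - [0.005,0.022,0,0,1]
    - [0.008,0.028,0,0,1]
    - [0.008,0.028,0,0,0.1]
    - [0.008,0.028,0,0,-0.05]
    - [0.008,0.028,0,0,-0.05]
    - [-0.03,0.028,0,0,-0.05]

```text
clock: 12.0
tcp_pos: [0.4531, -0.3208, 0.2779]
orientation: [-1.193, 1.214, 1.226]
contact_force: [0.1, -0.6, -0.1]
grip_width: 0.0448
```

servo_tool:
  motion:
    - [-0.04,0,0,0,-0.05]
    - [-0.08,0,0,0,-0.05]
    - [-0.11,0,0.02,0,-0.05]
    - [-0.12,0,0.07,0,-0.05]
    - [-0.12,0,0.12,0,-0.05]

```text
clock: 12.5
tcp_pos: [0.4554, -0.2026, 0.4003]
orientation: [-1.193, 1.214, 1.221]
contact_force: [0.4, 1.7, -0.3]
grip_width: 0.045
```

```bash
python3 - <<'E'
from h import *
goal((.5,.1,.25),104.6); snap("top","t5.png"); _,w=snap("wrist")
im=cv2.imread("pics/t5.png"); cv2.imwrite("pics/c5.png",np.hstack([cv2.resize(im[180:245,355:445],(450,325)),cv2.resize(w,(350,325))]))
E
```

```text
gp [ 0.4532 -0.2011  0.2453] yaw 89.8 j7 1.59 F [ 0.4  1.7 -0.3] w 0.045 t 12.5
shift [-0.0025 -0.0456  0.3013] turn -14.8 minrows 7.0
```

View pics/c5.png

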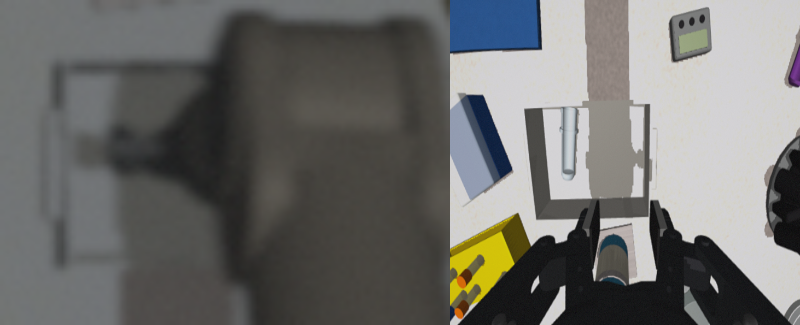

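D lies flat in the tub, at crop (568,140), along world x near the -y side. Next is C.

servo_tool:
  motion:
    - [0,-0.005,0.045,-2,-0.05]
    - [0,-0.01,0.09,-4,-0.05]
    - [0,-0.016,0.135,-6,-0.05]
    - [0,-0.023,0.18,-8,-0.05]
    - [0,-0.03,0.225,-10,-0.05]
    - [0,-0.038,0.265,-12,-0.05]
    - [0,-0.045,0.3,-14.8,-0.05]

```text
clock: 13.3
tcp_pos: [0.4976, 0.1059, 0.4017]
orientation: [-1.388, 1.071, 1.423]
contact_force: [1.7, -0.5, 0.5]
grip_width: 0.0448
```

```bash
python3 - <<'E'
from h import *
grasp("C",.165)
E
```

```text
gp [0.495  0.1076 0.2467] yaw 105.5 j7 1.17 F [ 1.7 -0.5  0.5] w 0.0448 t 13.3
shift [ 0.082  -0.1294  0.1355] turn 0.9 minrows 5.0
```

servo_tool:
  motion:
    - [0,-0.033,0.034,1,-0.05]
    - [0,-0.066,0.069,1,-0.05]
    - [0,-0.098,0.104,1,-0.05]
    - [0.01,-0.129,0.136,1,-0.05]
    - [0.05,-0.129,0.136,1,-0.05]
    - [0.08,-0.129,0.136,1,-0.05]
    - [0.08,-0.129,0.136,1,-0.05]

```text
clock: 14.0
tcp_pos: [0.5833, 0.2707, 0.3163]
orientation: [-1.375, 1.09, 1.416]
contact_force: [-0.2, -0.7, -0.4]
grip_width: 0.0449
```

```bash
python3 - <<'E'
from h import *
grasp("C")
E
```

```text
gp [0.5794 0.2717 0.1614] yaw 104.5 j7 0.84 F [-0.2 -0.7 -0.4] w 0.0449 t 14.0
shift [ 0.0443 -0.0042  0.0005] turn -0.1 minrows 1.0
```

servo_tool:
  motion:
    - [0,-0.003,0,0,-0.05]
    - [0.03,-0.003,0,0,-0.05]
    - [0.044,-0.003,0,0,-0.05]
    - [0.044,-0.003,0,0,-0.05]
    - [0.044,-0.003,0,0,1]
    - [0.044,-0.003,0,0,1]
    - [0.044,-0.003,0,0,1]
    - [0.044,-0.003,0,0,1]
  force: 40

```text
clock: 14.8
tcp_pos: [0.5854, 0.2721, 0.2737]
orientation: [-1.375, 1.088, 1.415]
contact_force: [0.2, -0.8, 5.7]
grip_width: 0.0287
```

servo_tool:
  motion:
    - [-0.019,0.007,0,0,1]
    - [-0.038,0.014,0,0,1]
    - [-0.057,0.021,0,0,1]
    - [-0.076,0.028,0,0,1]
    - [-0.105,0.038,0,0,1]
    - [-0.13,0.038,0,0,1]
    - [-0.13,0.038,0,0,1]

```text
clock: 15.5
tcp_pos: [0.5517, 0.2627, 0.4094]
orientation: [-1.376, 1.081, 1.411]
contact_force: [0.5, -0.5, -0.2]
grip_width: 0.0289
```

```bash
python3 - <<'E'
from h import *
goal((.483,-.06,.25),90)
E
```

```text
gp [0.549  0.2642 0.2544] yaw 104.5 j7 0.89 F [ 0.5 -0.5 -0.2] w 0.0289 t 15.5
shift [ 0.0023  0.1451 -0.2974] turn 14.5 minrows 7.0
```

servo_tool:
  motion:
    - [0,0.012,-0.026,2,1]
    - [0,0.032,-0.065,4,1]
    - [0,0.052,-0.106,6,1]
    - [0,0.072,-0.147,8,1]
    - [0,0.092,-0.188,10,1]
    - [0,0.112,-0.229,12,1]
    - [0,0.13,-0.266,14,1]
    - [0,0.145,-0.297,14.5,1]

```text
clock: 16.3
tcp_pos: [0.4845, -0.0636, 0.4072]
orientation: [-1.192, 1.217, 1.224]
contact_force: [-0.3, -0.4, -0.5]
grip_width: 0.0287
```

```bash
python3 - <<'E'
from h import *
goal((.483,-.1895,.14),90)
E
```

```text
gp [ 0.4817 -0.0623  0.2522] yaw 89.8 j7 1.3 F [-0.3 -0.4 -0.5] w 0.0287 t 16.3
shift [ 0.111  -0.0036 -0.1282] turn -0.2 minrows 4.0
```

servo_tool:
  motion:
    - [0,-0.002,-0.045,0,1]
    - [0,-0.003,-0.09,0,1]
    - [0,-0.003,-0.128,0,1]
    - [0.04,-0.003,-0.128,0,1]
    - [0.08,-0.003,-0.128,0,1]
    - [0.115,-0.003,-0.128,0,1]
    - [0.142,-0.003,-0.128,0,1]
    - [0.152,-0.003,-0.128,0,1]

```text
clock: 17.1
tcp_pos: [0.4835, -0.19, 0.2529]
orientation: [-1.19, 1.22, 1.227]
contact_force: [-13.2, 1.5, 45.9]
grip_width: 0.0284
```

servo_tool:
  motion:
    - [0.001,0.003,0,0,1]
    - [0.001,0.006,0,0,1]
    - [0.004,0.014,0,0,1]
    - [0.007,0.022,0,0,1]
    - [0.01,0.028,0,0,1]
    - [0.01,0.028,0,0,0.1]
    - [0.01,0.028,0,0,-0.05]
    - [0.01,0.028,0,0,-0.05]

```text
clock: 17.9
tcp_pos: [0.4552, -0.19, 0.2437]
orientation: [-1.19, 1.22, 1.227]
contact_force: [0.7, -0.5, -0.4]
grip_width: 0.0448
```

servo_tool:
  motion:
    - [-0.04,0,0,0,-0.05]
    - [-0.08,0,0,0,-0.05]
    - [-0.12,0,0,0,-0.05]
    - [-0.15,0,0.03,0,-0.05]
    - [-0.15,0,0.08,0,-0.05]
    - [-0.15,0,0.12,0,-0.05]

```text
clock: 18.5
tcp_pos: [0.4589, -0.0692, 0.396]
orientation: [-1.191, 1.219, 1.225]
contact_force: [0.9, 0.5, -0.1]
grip_width: 0.0445
```

```bash
python3 - <<'E'
from h import *
a=np.radians(PH["A"]); 
snap("wrist","w6.png"); grasp("A",.25)
E
```

```text
gp [ 0.4554 -0.0608  0.2412] yaw 90.3 j7 1.32 F [-0.9  7.2 -0.2] w 0.0443 t 18.6
shift [-0.0053 -0.0238  0.3631] turn 45.7 minrows 8.0
```

View pics/w6.png

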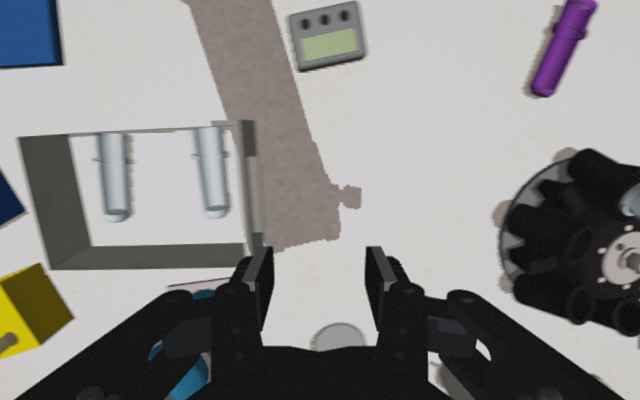

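Two sleeves lie flat in the tub, at (113,175) and (212,170). Next is A.

servo_tool:
  motion:
    - [0,-0.002,0.035,5,-0.05]
    - [0,-0.005,0.08,11,-0.05]
    - [0,-0.008,0.127,17,-0.05]
    - [0,-0.011,0.174,23,-0.05]
    - [0,-0.014,0.221,29,-0.05]
    - [0,-0.018,0.27,35,-0.05]
    - [0,-0.021,0.318,41,-0.05]
    - [0,-0.024,0.363,45.7,-0.05]

```text
clock: 19.35
tcp_pos: [0.4805, 0.3027, 0.3995]
orientation: [-0.593, 1.499, 0.621]
contact_force: [0.2, 0.4, -0.7]
grip_width: 0.0451
```

```bash
python3 - <<'E'
from h import *
grasp("A")
E
```

```text
gp [0.4774 0.3044 0.2445] yaw 44.4 j7 -0.21 F [ 0.2  0.4 -0.7] w 0.0451 t 19.4
shift [ 0.1275 -0.0043 -0.0005] turn -0.2 minrows 3.0
```

servo_tool:
  motion:
    - [0.04,-0.003,-0.001,0,-0.05]
    - [0.08,-0.004,-0.001,0,-0.05]
    - [0.11,-0.004,-0.001,0,-0.05]
    - [0.127,-0.004,-0.001,0,-0.05]
    - [0.127,-0.004,-0.001,0,1]
    - [0.127,-0.004,-0.001,0,1]
    - [0.127,-0.004,-0.001,0,1]
    - [0.127,-0.004,-0.001,0,1]
  force: 40

```text
clock: 20.15
tcp_pos: [0.4804, 0.3008, 0.2737]
orientation: [-0.592, 1.497, 0.621]
contact_force: [0.5, 1.1, 0.4]
grip_width: 0.0286
```

servo_tool:
  motion:
    - [-0.019,-0.007,0,0,1]
    - [-0.038,-0.014,0,0,1]
    - [-0.057,-0.021,0,0,1]
    - [-0.076,-0.028,0,0,1]
    - [-0.105,-0.038,0,0,1]
    - [-0.13,-0.038,0,0,1]
    - [-0.13,-0.038,0,0,1]

```text
clock: 20.85
tcp_pos: [0.51, 0.2726, 0.4069]
orientation: [-0.591, 1.491, 0.62]
contact_force: [-0.1, 0.7, 0.1]
grip_width: 0.0288
```

```bash
python3 - <<'E'
from h import *
goal((.445,-.03,.25),90)
w=cv2.imread("pics/w6.png")
E
```

```text
gp [0.5081 0.2748 0.252 ] yaw 44.3 j7 -0.14 F [-0.1  0.7  0.1] w 0.0288 t 20.9
shift [-0.0016 -0.174  -0.2581] turn -45.7 minrows 7.0
```

servo_tool:
  motion:
    - [0,-0.018,-0.028,-3,1]
    - [0,-0.04,-0.062,-9,1]
    - [0,-0.063,-0.096,-15,1]
    - [0,-0.086,-0.13,-22,1]
    - [0,-0.11,-0.164,-29,1]
    - [0,-0.133,-0.198,-36,1]
    - [0,-0.154,-0.23,-42,1]
    - [0,-0.17,-0.257,-45.7,1]

```text
clock: 21.65
tcp_pos: [0.4437, -0.0308, 0.4029]
orientation: [-1.195, 1.208, 1.228]
contact_force: [-0.1, 0.3, -1.2]
grip_width: 0.0288
```

```bash
python3 - <<'E'
from h import *
goal((.443,-.2775,.14),90)
E
```

```text
gp [ 0.4416 -0.0288  0.2479] yaw 90.1 j7 1.28 F [-0.1  0.3 -1.2] w 0.0288 t 21.6
shift [ 0.1046 -0.0022 -0.2502] turn 0.1 minrows 6.0
```

servo_tool:
  motion:
    - [0,-0.002,-0.045,0,1]
    - [0,-0.002,-0.095,0,1]
    - [0,-0.002,-0.145,0,1]
    - [0,-0.002,-0.195,0,1]
    - [0,-0.002,-0.235,0,1]
    - [0.02,-0.002,-0.25,0,1]
    - [0.065,-0.002,-0.25,0,1]
    - [0.105,-0.002,-0.25,0,1]

```text
clock: 22.45
tcp_pos: [0.4442, -0.2802, 0.293]
orientation: [-1.194, 1.21, 1.226]
contact_force: [-0.5, 0.9, -0.2]
grip_width: 0.0286
```

servo_tool:
  motion:
    - [0.02,0,0,0,1]
    - [0.035,0,0,0,1]
    - [0.041,-0.004,0,0,1]
    - [0.043,-0.012,0,0,1]
    - [0.047,-0.02,0,0,1]
    - [0.05,-0.028,0,0,1]
    - [0.05,-0.028,0,0,0.1]
    - [0.05,-0.028,0,0,-0.05]

```text
clock: 23.25
tcp_pos: [0.4717, -0.2795, 0.2432]
orientation: [-1.195, 1.209, 1.225]
contact_force: [0.6, -1.1, -0.5]
grip_width: 0.0446
```

servo_tool:
  motion:
    - [0,0,0,0,-0.05]
    - [-0.04,0,0,0,-0.05]
    - [-0.08,0,0,0,-0.05]
    - [-0.12,0,0,0,-0.05]
    - [-0.15,0,0.04,0,-0.05]
    - [-0.15,0,0.09,0,-0.05]
    - [-0.15,0,0.14,0,-0.05]
    - [-0.15,0,0.19,0,-0.05]

```text
clock: 24.05
tcp_pos: [0.4728, -0.0897, 0.3961]
orientation: [-1.195, 1.21, 1.223]
contact_force: [0.9, -0.0, -0.4]
grip_width: 0.0442
```

```bash
python3 - <<'E'
from h import *
snap("wrist","w7.png"); grasp("B",.25)
E
```

```text
gp [ 0.4708 -0.0783  0.2419] yaw 90.6 j7 1.34 F [-1.1  8.2 -0.4] w 0.0451 t 24.1
shift [-0.0033  0.0066  0.3204] turn -14.0 minrows 7.0
```

View pics/w7.png

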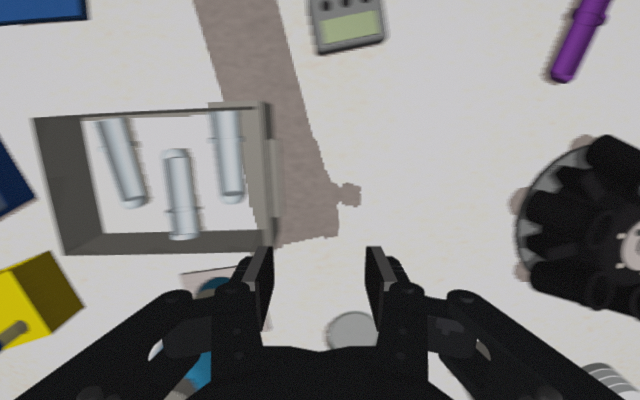

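Three sleeves are flat in the tub, at (122,165), (180,195) and (228,157). I'll check the free gap for B.

```bash
python3 - <<'E'
from h import *
c=cam("wrist")
print(plane(c,[(35,118),(66,254),(268,104)],.075).round(3))
print("sleeves",plane(c,[(122,165),(180,195),(228,157)],.02).round(3))
goal((.46,-.2355,.25),90)
E
```

```text
[[ 0.399 -0.343  0.075]
 [ 0.536 -0.339  0.075]
 [ 0.388 -0.122  0.075]]
sleeves [[ 0.451 -0.297  0.02 ]
 [ 0.485 -0.233  0.02 ]
 [ 0.442 -0.175  0.02 ]]
gp [ 0.4708 -0.0783  0.2419] yaw 90.6 j7 1.34 F [-1.1  8.2 -0.4] w 0.0451 t 24.1
shift [-0.0103  0.0126 -0.1569] turn 0.6 minrows 4.0
```

The rim reads 23 mm too far +y because of motion, so the corrected sleeve y values are -0.320, -0.256 and -0.198. B's foot goes at y≈-0.233.

servo_tool:
  motion:
    - [0,0,0.035,-2,-0.05]
    - [0,0.001,0.08,-4,-0.05]
    - [0,0.002,0.125,-6,-0.05]
    - [0,0.003,0.17,-8,-0.05]
    - [0,0.004,0.215,-10,-0.05]
    - [0,0.005,0.26,-12,-0.05]
    - [0,0.006,0.305,-14,-0.05]
    - [0,0.006,0.32,-14,-0.05]

```text
clock: 24.9
tcp_pos: [0.4616, 0.2436, 0.4025]
orientation: [-1.381, 1.066, 1.414]
contact_force: [0.7, -0.6, 0.0]
grip_width: 0.0449
```

```bash
python3 - <<'E'
from h import *
grasp("B")
E
```

```text
gp [0.46   0.2463 0.2475] yaw 105.0 j7 0.86 F [ 0.7 -0.6  0. ] w 0.0449 t 24.9
shift [ 0.1304 -0.0004 -0.007 ] turn 0.4 minrows 3.0
```

servo_tool:
  motion:
    - [0.04,0,-0.006,0,-0.05]
    - [0.08,0,-0.007,0,-0.05]
    - [0.11,0,-0.007,0,-0.05]
    - [0.129,0,-0.007,0,-0.05]
    - [0.129,0,-0.007,0,1]
    - [0.129,0,-0.007,0,1]
    - [0.129,0,-0.007,0,1]
    - [0.129,0,-0.007,0,1]
  force: 40

```text
clock: 25.7
tcp_pos: [0.4621, 0.2392, 0.2744]
orientation: [-1.381, 1.065, 1.413]
contact_force: [-0.4, 0.3, 1.1]
grip_width: 0.0286
```

servo_tool:
  motion:
    - [-0.019,-0.007,0,0,1]
    - [-0.038,-0.014,0,0,1]
    - [-0.057,-0.021,0,0,1]
    - [-0.076,-0.028,0,0,1]
    - [-0.105,-0.038,0,0,1]
    - [-0.13,-0.038,0,0,1]
    - [-0.13,-0.038,0,0,1]

```text
clock: 26.4
tcp_pos: [0.5011, 0.2478, 0.4087]
orientation: [-1.383, 1.058, 1.408]
contact_force: [-0.0, -0.1, -0.7]
grip_width: 0.029
```

```bash
python3 - <<'E'
from h import *
goal((.450,-.08,.25),90)
E
```

```text
gp [0.5007 0.2511 0.2537] yaw 105.0 j7 0.88 F [-0.  -0.1 -0.7] w 0.029 t 26.4
shift [-0.0032  0.1345 -0.3068] turn 15.0 minrows 7.0
```

servo_tool:
  motion:
    - [0,0.012,-0.028,2,1]
    - [0,0.03,-0.068,4,1]
    - [0,0.048,-0.11,6,1]
    - [0,0.066,-0.152,8,1]
    - [0,0.085,-0.195,10,1]
    - [0,0.104,-0.237,12,1]
    - [0,0.121,-0.276,14,1]
    - [0,0.1345,-0.307,15,1]

```text
clock: 27.2
tcp_pos: [0.4494, -0.0861, 0.4017]
orientation: [-1.191, 1.198, 1.217]
contact_force: [0.0, 0.2, 0.0]
grip_width: 0.0289
```

```bash
python3 - <<'E'
from h import *
goal((.443,-.233,.14),90)
E
```

```text
gp [ 0.4491 -0.0831  0.2467] yaw 89.8 j7 1.39 F [0.  0.2 0. ] w 0.0289 t 27.2
shift [ 0.1038  0.0053 -0.1519] turn -0.2 minrows 4.0
```

servo_tool:
  motion:
    - [0,0.002,-0.04,0,1]
    - [0,0.005,-0.085,0,1]
    - [0,0.005,-0.13,0,1]
    - [0,0.005,-0.152,0,1]
    - [0.04,0.005,-0.152,0,1]
    - [0.08,0.005,-0.152,0,1]
    - [0.105,0.005,-0.152,0,1]
    - [0.105,0.005,-0.152,0,1]

```text
clock: 28.0
tcp_pos: [0.4419, -0.2357, 0.2908]
orientation: [-1.187, 1.2, 1.222]
contact_force: [-0.0, -0.7, -0.5]
grip_width: 0.0288
```

servo_tool:
  motion:
    - [0.02,0,0,0,1]
    - [0.035,0,0,0,1]
    - [0.041,-0.004,0,0,1]
    - [0.043,-0.012,0,0,1]
    - [0.047,-0.02,0,0,1]
    - [0.05,-0.028,0,0,1]
    - [0.05,-0.028,0,0,0.1]
    - [0.05,-0.028,0,0,-0.05]

```text
clock: 28.8
tcp_pos: [0.4699, -0.2348, 0.2413]
orientation: [-1.188, 1.199, 1.221]
contact_force: [-0.8, -0.4, 0.7]
grip_width: 0.0446
```

servo_tool:
  motion:
    - [0,0,0,0,-0.05]
    - [-0.04,0,0,0,-0.05]
    - [-0.08,0,0,0,-0.05]
    - [-0.12,0,0,0,-0.05]
    - [-0.15,0,0.04,0,-0.05]
    - [-0.15,0,0.09,0,-0.05]
    - [-0.15,0,0.1,0,-0.05]
    - [-0.15,0,0.1,0,-0.05]

```text
clock: 29.6
tcp_pos: [0.4708, -0.136, 0.3939]
orientation: [-1.192, 1.198, 1.224]
contact_force: [0.8, -0.6, -0.6]
grip_width: 0.045
```

```bash
python3 - <<'E'
from h import *
_,w=snap("wrist","w8.png"); _,t=snap("side","s8.png"); goal((.622,-.214,.26),90)
a=cv2.resize(t[140:220,255:375],(480,320),interpolation=2); b=cv2.resize(t[235:325,255:360],(320,320),interpolation=2)
cv2.imwrite("pics/c8.png",np.vstack([np.hstack([a,b]),cv2.resize(w[60:275,0:640],(800,269))]))
E
```

```text
gp [ 0.4697 -0.1359  0.2381] yaw 89.7 j7 1.44 F [0.5 0.5 0.3] w 0.0451 t 29.7
shift [-0.0246 -0.1525 -0.077 ] turn -0.3 minrows 4.0
```

View pics/c8.png

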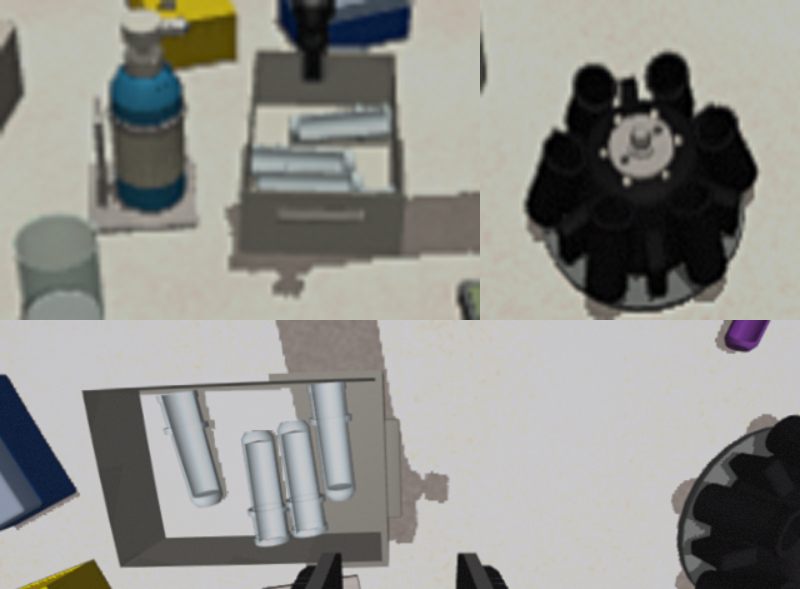

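Four sleeves lie flat in the tub, in the lower crop at (190,450), (265,490), (300,475) and (333,445). The rotor is empty. Now the pump.

servo_tool:
  motion:
    - [-0.03,-0.01,0,0,1]
    - [-0.03,-0.05,-0.02,0,1]
    - [-0.03,-0.09,-0.045,0,1]
    - [-0.03,-0.13,-0.07,0,1]
    - [-0.03,-0.152,-0.077,0,1]
    - [-0.03,-0.152,-0.077,0,1]
    - [-0.03,-0.152,-0.077,0,1]

```text
clock: 30.4
tcp_pos: [0.6223, -0.219, 0.4188]
orientation: [-1.184, 1.203, 1.222]
contact_force: [-0.5, 0.7, -0.5]
grip_width: 0.0006
```

```bash
python3 - <<'E'
from h import *
print(plane(cam("side"),[(255+140/4,140+16/4)],.206)); goal((.622,-.214,.224)) 
E
```

```text
[[ 0.62649874 -0.21807721  0.206     ]]
gp [ 0.6209 -0.2155  0.2638] yaw 89.6 j7 1.46 F [-0.5  0.7 -0.5] w 0.0006 t 30.4
shift [ 0.0399 -0.0015  0.0007] turn 0 minrows 1.0
```

servo_tool:
  motion:
    - [0.02,-0.002,0,0,1]
    - [0.036,-0.002,0,0,1]
    - [0.042,-0.002,0,0,1]
    - [0.047,-0.002,0,0,1]
    - [0.052,-0.002,0,0,1]
    - [0.053,-0.002,0,0,1]
    - [0.053,-0.002,0,0,1]

```text
clock: 31.1
tcp_pos: [0.6234, -0.2182, 0.3669]
orientation: [-1.184, 1.204, 1.221]
contact_force: [-4.7, -1.4, 7.3]
grip_width: -0.0004
```

```bash
python3 - <<'E'
from h import *
goal((.622,-.214,.224)) 
E
```

```text
gp [ 0.6218 -0.215   0.2119] yaw 89.6 j7 1.43 F [-4.7 -1.4  7.3] w -0.0004 t 31.1
shift [-0.0121 -0.      0.0012] turn 0 minrows 1.0
```

7.3 N means about 12 mm of travel. I'll go a little further, release fully, then do the second stroke, and a third for margin.

servo_tool:
  motion:
    - [0.003,0,0,0,1]
    - [0.004,0,0,0,1]
    - [-0.01,0,0,0,1]
    - [-0.03,0,0,0,1]
    - [-0.03,0,0,0,1]
    - [-0.03,0,0,0,1]
    - [-0.03,0,0,0,1]

```text
clock: 31.8
tcp_pos: [0.6233, -0.2188, 0.396]
orientation: [-1.184, 1.205, 1.222]
contact_force: [0.2, -0.6, -0.5]
grip_width: 0.0003
```

servo_tool:
  motion:
    - [0.015,0,0,0,1]
    - [0.02,0,0,0,1]
    - [0.025,0,0,0,1]
    - [0.03,0,0,0,1]
    - [0.034,0,0,0,1]
    - [0.034,0,0,0,1]
    - [0.034,0,0,0,1]

```text
clock: 32.5
tcp_pos: [0.6228, -0.218, 0.3653]
orientation: [-1.185, 1.207, 1.221]
contact_force: [-10.3, -0.6, 24.9]
grip_width: -0.0002
```

servo_tool:
  motion:
    - [-0.01,0,0,0,1]
    - [-0.03,0,0,0,1]
    - [-0.034,0,0,0,1]
    - [-0.034,0,0,0,1]
    - [-0.034,0,0,0,1]
    - [-0.034,0,0,0,1]

```text
clock: 33.1
tcp_pos: [0.6228, -0.2188, 0.3978]
orientation: [-1.183, 1.208, 1.223]
contact_force: [-0.5, -0.7, 0.3]
grip_width: -0.0
```

servo_tool:
  motion:
    - [0.015,0,0,0,1]
    - [0.023,0,0,0,1]
    - [0.028,0,0,0,1]
    - [0.033,0,0,0,1]
    - [0.037,0,0,0,1]
    - [0.037,0,0,0,1]
    - [0.037,0,0,0,1]

```text
clock: 33.8
tcp_pos: [0.6223, -0.2179, 0.3652]
orientation: [-1.185, 1.211, 1.22]
contact_force: [-12.3, -0.2, 30.2]
grip_width: -0.0
```

servo_tool:
  motion:
    - [-0.01,0,0,0,1]
    - [-0.03,0,0,0,1]
    - [-0.06,0,0,0,1]
    - [-0.06,0,0,0,1]
    - [-0.06,0,0,0,1]
    - [-0.06,0.05,0,0,0]
    - [-0.06,0.1,0,0,-1]
    - [-0.06,0.15,0,0,-1]

```text
clock: 34.6
tcp_pos: [0.4709, -0.2177, 0.4249]
orientation: [-1.182, 1.211, 1.224]
contact_force: [-0.6, -0.6, 2.2]
grip_width: 0.0435
```

```bash
python3 - <<'E'
from h import *
c,im=snap("top","t9.png"); hsv=cv2.cvtColor(im,cv2.COLOR_BGR2HSV)
m=cv2.inRange(hsv,(100,130,40),(125,255,255))
for A,ce,b,mm in blobs(m>0,600): print(A,ce.round(1),b,plane(c,[ce],.016).round(3))
goal((.32,-.40,.25),0)
E
```

```text
947 [585.5 155.8] [569 138  41  34] [[ 0.687 -0.986  0.016]]
847 [473.4 282.3] [460 262  24  44] [[ 0.209 -0.535  0.016]]
gp [ 0.4592 -0.2155  0.2679] yaw 89.4 j7 1.6 F [-7.7  0.4 -2.2] w 0.0506 t 34.6
shift [ 0.0187  0.1367 -0.1863] turn 89.4 minrows 11.0
```

Every stroke bottomed out. Going to the lid now; I'll remeasure it from above, since it may have been knocked.

servo_tool:
  motion:
    - [0,0.015,-0.02,8,-1]
    - [0,0.032,-0.043,16.5,-1]
    - [0,0.05,-0.066,25,-1]
    - [0,0.067,-0.09,33.5,-1]
    - [0,0.085,-0.115,42,-1]
    - [0,0.102,-0.14,50.5,-1]
    - [0,0.12,-0.163,59,-1]
    - [0,0.136,-0.186,67.5,-1]

```text
clock: 35.45
tcp_pos: [0.3238, -0.4033, 0.4221]
orientation: [-0.277, 1.576, 0.314]
contact_force: [0.8, -0.4, -0.3]
grip_width: 0.0854
```

```bash
python3 - <<'E'
from h import *
goal((.2335,-.479,.25),0)
E
```

```text
gp [ 0.3192 -0.4005  0.2672] yaw 21.5 j7 0.97 F [ 0.8 -0.4 -0.3] w 0.0854 t 35.5
shift [ 0.0183 -0.0422 -0.1081] turn 21.5 minrows 3.0
```

servo_tool:
  motion:
    - [0,-0.013,-0.03,7,-1]
    - [0,-0.026,-0.07,14,-1]
    - [0,-0.042,-0.108,21.5,-1]
    - [0,-0.042,-0.108,21.5,-1]
    - [0,-0.042,-0.108,21.5,-1]

```text
clock: 35.95
tcp_pos: [0.2375, -0.4823, 0.4216]
orientation: [0.018, 1.602, 0.015]
contact_force: [0.4, -0.3, 0.1]
grip_width: 0.0855
```

```bash
python3 - <<'E'
from h import *
c,im=snap("wrist","w10.png"); goal((.2335,-.479,.25),0)
hsv=cv2.cvtColor(im,cv2.COLOR_BGR2HSV); m=cv2.inRange(hsv,(100,130,40),(125,255,255))
for A,ce,b,mm in blobs(m>0,5000):
    print(A,b); cnt=max(cv2.findContours(mm.astype(np.uint8),0,2)[0],key=cv2.contourArea)
    hull=cv2.convexHull(cnt); fill=np.zeros(m.shape,np.uint8); cv2.fillPoly(fill,[hull],1)
    for a,e,bb,q in blobs((fill>0)&(hsv[...,1]<110)&~mm,80):
        r=cv2.minAreaRect(np.argwhere(q)[:,::-1].astype(np.float32)); print("bar?",a,e.round(1),np.round(r[1],1),r[2], plane(c,[e],.055).round(4))
E
```

```text
gp [ 0.234  -0.4783  0.2671] yaw 0.0 j7 0.83 F [1.1 0.4 0.8] w 0.0856 t 36.0
shift [ 0.0171 -0.001   0.    ] turn 0.0 minrows 1.0
25783 [233  58 144 199]
bar? 920 [301.2 166. ] [82. 12.] 90.0 [[ 0.2067 -0.4555  0.055 ]]
```

View pics/w10.png

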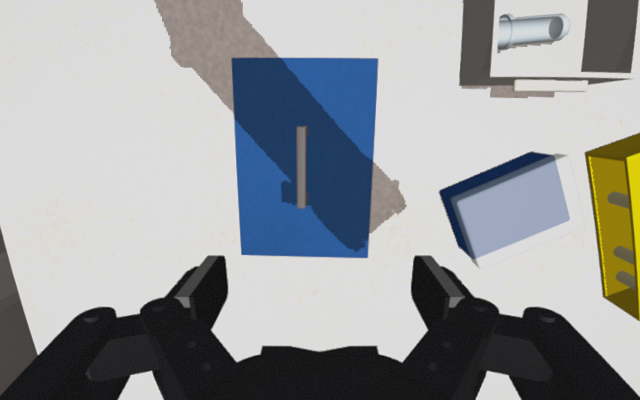

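The lid has been knocked: the bar now runs (302,127)–(302,207), and the corners are (232,58), (378,59), (368,257) and (241,255). It is still square.

```bash
python3 - <<'E'
from h import *
c=cam("wrist")
q=plane(c,[(232,58),(378,59),(368,257),(241,255)],.016); print(q.round(3),q.mean(0).round(4))
b=plane(c,[(301.5,127),(302.5,207)],.055); print(b.round(4),b.mean(0).round(4))
g=b.mean(0); goal((g[0],g[1],.052),0)
E
```

```text
[[ 0.127 -0.337  0.016]
 [ 0.292 -0.339  0.016]
 [ 0.29  -0.577  0.016]
 [ 0.124 -0.577  0.016]] [ 0.2081 -0.4577  0.016 ]
[[ 0.2087 -0.4137  0.055 ]
 [ 0.2089 -0.5009  0.055 ]] [ 0.2088 -0.4573  0.055 ]
gp [ 0.234  -0.4783  0.2671] yaw 0.0 j7 0.83 F [1.1 0.4 0.8] w 0.0856 t 36.0
shift [ 0.2161  0.0166 -0.0186] turn 0.0 minrows 5.0
```

servo_tool:
  motion:
    - [0,0.017,-0.019,0,-1]
    - [0.045,0.017,-0.019,0,-1]
    - [0.09,0.017,-0.019,0,-1]
    - [0.135,0.017,-0.019,0,-1]
    - [0.18,0.017,-0.019,0,-1]
    - [0.214,0.017,-0.019,0,-1]
    - [0.214,0.017,-0.019,0,-1]
    - [0.214,0.017,-0.019,0,1]
  force: 70

```text
clock: 36.8
tcp_pos: [0.2143, -0.4595, 0.2093]
orientation: [0.015, 1.601, 0.02]
contact_force: [0.2, -0.6, 0.1]
grip_width: 0.0734
```

servo_tool:
  motion:
    - [0,0,0,0,1]
    - [0,0,0,0,1]
    - [0,0,0,0,1]
    - [0,0,0,0,1]
    - [0,0,0,0,1]
    - [-0.03,0,0,0,1]
    - [-0.06,0,0,0,1]
    - [-0.1,0,0,0,1]

```text
clock: 37.6
tcp_pos: [0.2167, -0.4609, 0.3091]
orientation: [0.017, 1.602, 0.022]
contact_force: [0.4, -1.0, -2.0]
grip_width: 0.0085
```

```bash
python3 - <<'E'
from h import *
goal((.461,-.255,.22),0)
E
```

```text
gp [ 0.2119 -0.457   0.1542] yaw 0.2 j7 0.77 F [ 0.4 -1.  -2. ] w 0.0085 t 37.6
shift [-0.0685  0.2029  0.2477] turn 0.2 minrows 7.0
```

servo_tool:
  motion:
    - [-0.03,0,0,0,1]
    - [-0.066,0.015,0.018,0,1]
    - [-0.068,0.047,0.057,0,1]
    - [-0.068,0.079,0.096,0,1]
    - [-0.068,0.111,0.135,0,1]
    - [-0.068,0.143,0.174,0,1]
    - [-0.068,0.175,0.213,0,1]
    - [-0.068,0.203,0.248,0,1]

```text
clock: 38.4
tcp_pos: [0.4672, -0.257, 0.3743]
orientation: [0.017, 1.602, 0.022]
contact_force: [0.6, -0.6, -2.5]
grip_width: 0.0085
```

servo_tool:
  motion:
    - [0,0,0,0,1]
    - [0,0,0,0,1]

```text
clock: 38.6
tcp_pos: [0.4678, -0.2555, 0.374]
orientation: [0.015, 1.603, 0.026]
contact_force: [-1.3, -1.1, -2.5]
grip_width: 0.0083
```

```bash
python3 - <<'E'
from h import *
goal((.461,-.255,.14),0)
c,im=snap("wrist","w11.png")
E
```

```text
gp [ 0.4628 -0.2515  0.2191] yaw 0.4 j7 0.16 F [-1.3 -1.1 -2.5] w 0.0083 t 38.6
shift [ 0.079  -0.0055  0.0008] turn 0.4 minrows 2.0
```

View pics/w11.png

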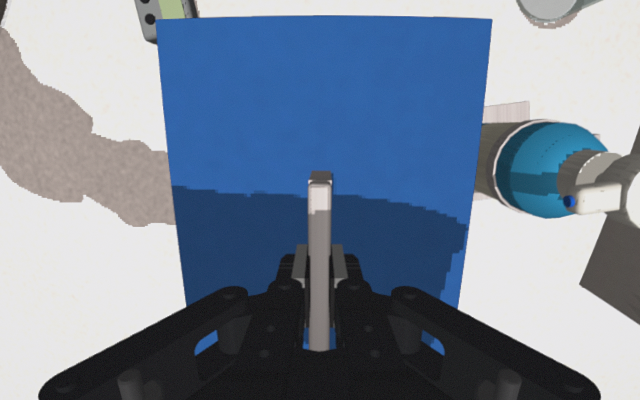

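The lid is held level above the tub. Its far corners are at (156,20) and (492,19), and the bar's far end is at (320,172).

```bash
python3 - <<'E'
from h import *
c=cam("wrist")
q=plane(c,[(156,20),(492,19)],.219-.034); print(q.round(4), "ctr x,y",q[:,0].mean(),q[:,1].mean()-.1205)
print(plane(c,[(320,174)],.222).round(4)-[0,.045,0])
E
```

```text
[[ 0.3807 -0.1361  0.185 ]
 [ 0.5407 -0.1361  0.185 ]] ctr x,y 0.4606681181262804 -0.2565917691099902
[[ 0.4616 -0.2502  0.222 ]]
```

servo_tool:
  motion:
    - [0.04,-0.002,0,0,1]
    - [0.075,-0.0025,0,0,1]
    - [0.085,-0.0025,0,0,1]
    - [0.092,-0.0025,0,0,1]
    - [0.098,-0.0025,0,0,1]
    - [0.102,-0.0025,0,0,1]
    - [0.102,-0.0025,0,0,1]

```text
clock: 39.35
tcp_pos: [0.464, -0.2573, 0.2733]
orientation: [0.015, 1.602, 0.021]
contact_force: [-0.9, 0.5, 2.5]
grip_width: 0.0084
```

```bash
python3 - <<'E'
from h import *
goal((.461,-.255,.1174),0)
E
```

```text
gp [ 0.4591 -0.2537  0.1185] yaw 0.2 j7 0.07 F [-0.9  0.5  2.5] w 0.0084 t 39.4
shift [ 0.001  -0.0014  0.0019] turn 0.2 minrows 1.0
```

The load has moved to the rim at the expected height, so I'll release and retreat.

servo_tool:
  motion:
    - [0.001,0,0,0,1]
    - [0.001,0,0,0,0.5]
    - [0.001,0,0,0,-1]
    - [0.001,0,0,0,-1]
    - [0.001,0,0,0,-1]
    - [-0.05,0,0,0,-1]
    - [-0.1,0,0,0,-1]
    - [-0.15,0,0,0,-1]

```text
clock: 40.15
tcp_pos: [0.4685, -0.2606, 0.4238]
orientation: [0.016, 1.603, 0.022]
contact_force: [0.8, -0.8, 0.0]
grip_width: 0.0853
```

servo_tool:
  motion:
    - [0,0,0,0,-1]
    - [0,0,0,0,-1]

```text
clock: 40.35
tcp_pos: [0.4688, -0.2606, 0.4251]
orientation: [0.015, 1.6, 0.021]
contact_force: [-0.6, -0.1, -0.2]
grip_width: 0.0854
```

```bash
python3 - <<'E'
from h import *
c,w=snap("wrist","w12.png"); _,s=snap("side","s12.png"); goal((.461,-.255,.25),0)
cv2.imwrite("pics/c12.png",np.hstack([cv2.resize(w[40:330,180:460],(386,400)),cv2.resize(s[125:225,265:370],(414,400),interpolation=2)]))
E
```

```text
gp [ 0.4627 -0.2567  0.2677] yaw 0.3 j7 0.2 F [-1.1 -0.1  0.6] w 0.0853 t 40.5
shift [ 0.0178  0.0013 -0.0011] turn 0.3 minrows 1.0
```

View pics/c12.png

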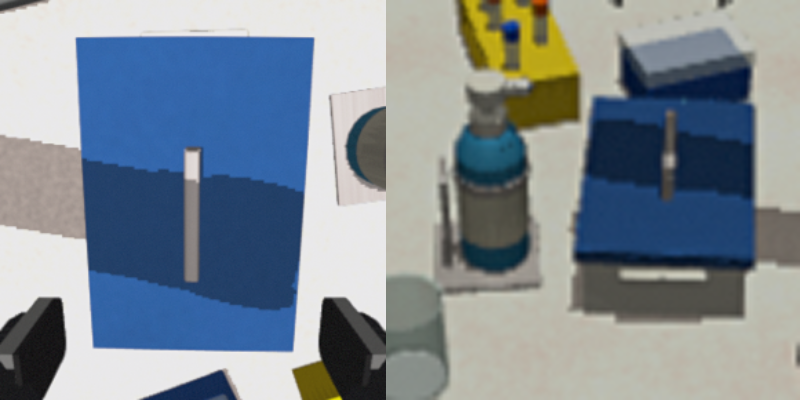

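The lid sits on the tub and the cap is up. I'll compare the lid with its original seated outline, in numbers.

```bash
python3 - <<'E'
from h import *
a=cv2.imread("pics/side0.png");b=cv2.imread("pics/s12.png")
for im in (a,b):
    h=cv2.cvtColor(im,cv2.COLOR_BGR2HSV); m=cv2.inRange(h,(100,120,25),(125,255,255)); m[:140]=0;m[205:]=0;m[:,:308]=0;m[:,372:]=0
    m=cv2.morphologyEx(m,cv2.MORPH_OPEN,np.ones((3,3)))
    B=max(blobs(m>0,100),key=lambda t:t[0]); hull=cv2.convexHull(np.argwhere(B[3])[:,::-1].astype(np.int32)); print(B[0],B[1].round(1),B[2],cv2.approxPolyDP(hull,4,True)[:,0].tolist())
c=cam("wrist"); f=np.array([280/386,290/400]); 
q=plane(c,np.array([(77,38),(314,38),(294,351),(94,348)])*f+[180,40],.079); print(q.round(3),q.mean(0).round(3))
p=plane(c,np.array([(192,149),(192,281)])*f+[180,40],.118);print(p.round(3),p.mean(0).round(4))
E
```

```text
1866 [336.3 168.7] [313 142  45  50] [[356, 191], [313, 190], [316, 151], [325, 142], [356, 142]]
1837 [336.9 168.4] [313 142  45  50] [[356, 191], [313, 188], [318, 150], [325, 142], [356, 142]]
[[ 0.376 -0.136  0.079]
 [ 0.539 -0.135  0.079]
 [ 0.54  -0.372  0.079]
 [ 0.376 -0.373  0.079]] [ 0.458 -0.254  0.079]
[[ 0.457 -0.209  0.118]
 [ 0.458 -0.298  0.118]] [ 0.4577 -0.2532  0.118 ]
```

The outline in the side view has the same bounding box as at the start, and the lid centre is within 4 mm. Handing in.

```bash
python3 -c "
from bench import *
print(hand_in())"
```

```text
the job is handed in; nothing more can be done
None
```

The job is done and handed in at about 40 s on the clock; `hand_in()` reports no verdict, so a pass is not confirmed.

**What I did:**
- I set the lid aside on the bench and pulled the four clear sleeves out of the rotor along their leaning axes. Each was laid flat in the tub.
- I gave the pump three full strokes with the tub open. The cap was released fully after each.
- The lid was knocked about 3 cm while it lay aside, so I measured it again from above before gripping it and seating it on the tub.

**Last checks:**
- **Sleeves:** the pictures before the pump strokes showed all six rotor pockets empty and all four sleeves flat in the tub.
- **Pump:** the second and third strokes read 25 N and 30 N at the bottom. The first read 7.3 N just before I pushed a few millimetres further. The cap looked up in the final side view, but I did not measure it.
- **Lid:** its bounding box in the side view is the same as when it was seated at the start. Its centre is within about 4 mm of where it began, with no visible tilt or turn.
- **Other objects:** I saw no contact with the beaker, wash bottle, tip box or rotor key, but I did not measure their final positions.

**Did not agree:** two ways of measuring the lid's y position just before seating differed by about 6 mm. I used the middle value, and the final view agreed with the starting position. Setting sleeve C down pressed on the tub floor with 46 N at the wrist. That was through the sleeve held in the fingers, so it should not count against the 40 N limit for the arm and gripper body.

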